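# Load the liquid handler's deck

## Robot

A 7-joint arm with a two-finger parallel gripper is mounted at the origin on a cart in front of the work surface, level with it; the furniture and walls round the work are solid. World frame = base frame: x ahead of the robot, y to its left, z up, the work surface at z = 0. Lengths are in m, angles in rad, forces in N, time in s.
With the tool pointing down it reaches from about 0.4 to 0.85 m from the base axis. Payload 4.5 kg.
Tool frame: the origin (TCP) lies midway between the tips of the shut fingers; the grasp point (between the pads) lies behind it (r.grip_point_offset is the z of the grasp point in the tool frame, in m); z points along the fingers, y is the line along which they close (so a half turn about z gives the same grasp; the last joint's range is limited). The gripper opens to 88 mm and grips with 3 to 60 N. Pads are 18 mm wide; open, the fingers measure 123 mm over their backs; the gripper's body (75 mm by 187 mm) begins 45 mm behind the grasp point.
Start: joints at [0.034, 0.689, -0.195, 1.565, 0.157, 0.902, -0.215], TCP at [0.625, 0, 0.239] pointing down, gripper open.
Joint ranges: [-3.01, 3.01], [-0.46, 2.08], [-1.47, 1.51], [0.13, 2.56], [-1, 4.14], [0.04, 2.09], [-2.66, 2.66]. Speed limits (rad/s): [2.57, 2.57, 3.14, 3.14, 3.14, 3.14, 3.14].

## Interface

Orientations are given as a unit quaternion [x, y, z, w].
In Python, from plant import r, optics, workorder gives the robot as it stands.
- The arm moves only by the shell command python3 -m creep 'ROWS' [FORCE]. ROWS is JSON, a list of rows, each an object of numbers: "grip": the gripper command: -1 is shut, 1 is fully open, values between are in proportion; "tx", "ty", "tz": the shift along the tool's x, y, z in cm; "spin": the turn about the tool's z in degrees. In form: [{"grip": .., "tx": .., "ty": .., "tz": .., "spin": ..}, ...]. A call has 1 to 8 rows; each row shifts and turns the commanded pose from where the row before left it, along the tool's axes as they then stand; what a row does not reach is not made up. A row lasts 1/12 s, in which the tool goes at most 41.7 mm and 7.16 degrees, less where a joint would pass 70% of its speed; a pose out of reach is approached as far as the arm can. A call with a gripper value outside its range is refused whole. The fingers move at their own pace and stop on an object; FORCE is the grip in N (left out, the last holds). Time passes only in rows, so rows that do not move let the fingers close. It gives the time, the measured TCP pose, the force, the opening and the grip force at its end, in the units of the state.
- r.get_state(): the state, without advancing time (a new reading comes with each control period).
- optics.snapshot(name): name is "scene" or "side" or "wrist"; returns (picture, depth): 480x640x3 uint8, red, green, blue; 480x640 float32, m along the optical axis (not along the pixel's ray), 0 where there is no reading.
- optics.get_calibration(name): a dict with "fx", "fy", "cx", "cy" (pixels), "extrinsics" (4x4, takes a point from world to camera coordinates). Camera axes: x right, y down, z forward; pixel columns grow to the right and rows downward; lengths in m; the calibration is good to about 2 mm. A picture is of the moment at which its call begins: read the wrist's pose just before it. get_calibration takes no time and is no camera call; for the wrist camera it gives the pose at the moment of the call.
- workorder.finish_job(): hands the job in; it is judged then, once.
The state is a dict: "clock": time; "q": joint angles; "qd": joint speeds; "joint_torque": joint torques, N m; "tool_pos": TCP position; "eef_rot": TCP orientation; "contact_force": force on the tool from outside, world axes, zero at the start; "moment": the same for the moment, N m; "opening": opening from 0.0 (shut) to 1.0 (fully open); "finger_force": force on a finger pad.
Only numpy, scipy, OpenCV 4.12 (cv2) and the standard library are available. Lean on these libraries where they do the work, as an engineer would, in place of code of your own. Each camera call takes 0.05 s, during which the arm holds its last target. There are 200 camera calls.

## Task

Load the liquid handler's deck with the labware set out near the robot, in front of and beside the deck (not the stock at the far edge of the bench): stand the blue-capped tube in the blue cup, the orange-capped tube in the orange cup and the amber bottle in the wide black cup, and lay the white trough, open side up, in the black rectangular nest, each sitting fully down. Do not tip any of them over, and do not push aside the wide bottle with the blue cap or the small green-capped dropper bottle that stand among them; they are not part of this run.

Things in the scene. Friction and masses are not known exactly. Their poses are not given: they have to be found in the camera images.
- tube_blue: closed 50 ml tube standing upright, slender pale body 30 mm in diameter with a flat foot, blue screw cap 35 mm in diameter from 98 to 114 mm height (grip it there); origin at the centre of its underside, z up
- tube_orange: the same tube with an orange cap (cap 35 mm in diameter, 98 to 114 mm above its underside); origin at the centre of its underside, z up
- bottle_amber: brown bottle standing upright, body 56 mm in diameter, black screw cap 31 mm in diameter from 101 to 118 mm height (grip it there), 0.19 kg; origin at the centre of its underside, z up
- trough: empty white pour trough lying open side up, 52 x 124 mm over its flange and 27 mm high, side walls 44 mm apart outside where the fingers grip; origin at the centre of its underside, long axis = its y, z up
- carrier_blue: grey carrier plate, 150 x 90 mm, fixed in a track of the deck, with a blue cup for one tube at its centre: bore 37 mm in diameter widening to 49 mm at the mouth, cup floor 13 mm and mouth 48 mm above the origin; origin at the centre of the carrier's underside (on the cup's axis), 16 mm above the bench, x towards the back of the deck, z up
- carrier_orange: the same carrier with an orange cup (cup floor 13 mm and mouth 48 mm above the origin, bore 37 mm, mouth 49 mm); origin on the cup's axis at the carrier's underside, x towards the back of the deck
- carrier_bottle: the same carrier plate with a wide black cup for a bottle: bore 65 mm in diameter widening to 77 mm at the mouth, cup floor 13 mm and mouth 41 mm above the origin; origin on the cup's axis at the carrier's underside, x towards the back of the deck
- carrier_trough: the same carrier plate with a black rectangular nest for the trough, inside 132 mm along x by 60 mm along y, its floor 12 mm and its rim 21 mm above the origin; origin at the centre of the carrier's underside, x (the nest's long axis) towards the back of the deck. The four carriers stand side by side in a row, 98 mm apart, in any order; the deck's top is 16 mm above the bench
- bottle_blue_cap: wide, pale bottle with a blue cap, 54 mm in diameter, 100 mm high, standing; not to be disturbed; origin at the centre of its underside
- dropper_green: small white dropper bottle with a green cap, 26 mm in diameter, 70 mm high, standing; not to be disturbed; origin at the centre of its underside
Mind the look-alikes: they are no part of the job. What is shaped like the tube_blue but turquoise is not meant.

How it is judged:
At the end, for the whole second after the job is handed in: Tubes and amber bottle stand in their own cups (8 mm, bottle 9 mm from the axis; foot within 4 mm of the floor; tilt under 0.12), the trough lies in the nest (14 mm, 0.2 rad, level 0.08, within 4 mm of the floor), all at rest; the two other bottles within 25 mm of their starts (horizontal distance between tube_blue and carrier_blue below 0.008 m and z of tube_blue in the frame of carrier_blue below 0.017 m and angle between each of tube_blue, tube_orange, bottle_amber's own z axis and vertical below 0.12 rad and linear speed of each of tube_blue, tube_orange, bottle_amber, trough below 0.02 m/s and horizontal distance between tube_orange and carrier_orange below 0.008 m and z of tube_orange in the frame of carrier_orange below 0.017 m and horizontal distance between bottle_amber and carrier_bottle below 0.009 m and z of bottle_amber in the frame of carrier_bottle below 0.017 m and horizontal distance between trough and carrier_trough below 0.014 m and z of trough in the frame of carrier_trough below 0.016 m and angle between the y axis of trough and the x axis of carrier_trough, either way round below 0.2 rad and angle between trough's own z axis and vertical below 0.08 rad and distance of each of bottle_blue_cap, dropper_green from where it was at the start of the episode below 0.025 m); the robot touches nothing.
It fails at once if a tube, the amber bottle or the trough is tipped over (more than 0.8 rad) (angle between any of tube_blue, tube_orange, bottle_amber, trough's own z axis and vertical above 0.8 rad).
It fails at once if a bottle that is not part of the run is pushed aside by more than 25 mm or knocked over (distance of any of bottle_blue_cap, dropper_green from where it was at the start of the episode above 0.025 m or angle between any of bottle_blue_cap, dropper_green's own z axis and vertical above 0.8 rad).
It also fails if it takes over 104 s, if anything falls off the work surface, if the arm or the gripper's body presses on something with over 40 N, if the wrist force passes 120 N, or if a joint passes its speed limit or range.

## Working session

There is one attempt and no reset: what is moved stays moved. The work goes in short steps, Python scripts to look and compute and a shell command to move; the robot and the scene stay as the last step left them, time stands still between calls to the robot, and variables do not carry over. Pictures are saved under pics/ and viewed, at most 14 in all, crops included, and the job is handed in when it is done.

```bash
ls; mkdir -p pics; python3 - <<'E'
from plant import r,optics
import cv2
for n in ["scene","side"]:
    p,d=optics.snapshot(n); cv2.imwrite(f"pics/{n}0.png",p[:,:,::-1])
    import numpy as np; np.savez(f"pics/{n}0.npz",p=p,d=d)
    c=optics.get_calibration(n); print(n,c)
s=r.get_state(); print(s,r.grip_point_offset)
E
```

```text
pics
scene {'fx': 613.2451233888382, 'fy': 613.2451233888382, 'cx': 306.8414570599589, 'cy': 231.32439755682154, 'extrinsics': array([[ 0.78900095, -0.61430034,  0.01061035, -0.40931995],
       [-0.33215769, -0.44102095, -0.83376963,  0.20398668],
       [ 0.51686436,  0.65432072, -0.55201053,  1.18874014],
       [ 0.        ,  0.        ,  0.        ,  1.        ]])}
side {'fx': 504.4125056483826, 'fy': 504.4125056483826, 'cx': 316.03388191318385, 'cy': 236.92007949299878, 'extrinsics': array([[-0.95718491, -0.28863254, -0.02209781,  0.49195188],
       [-0.16483828,  0.60621536, -0.77803038,  0.09762494],
       [ 0.23796092, -0.74107637, -0.62783789,  0.97590557],
       [ 0.        ,  0.        ,  0.        ,  1.        ]])}
{'clock': 0.1, 'q': array([ 0.03381013,  0.68989459, -0.19453259,  1.56624496,  0.15730444,
        0.90252095, -0.21509494]), 'qd': array([ 0.00054516, -0.00260946, -0.00024836, -0.00349025, -0.00028615,
        0.00012584,  0.00011011]), 'joint_torque': array([-3.08775299e-03, -5.28501892e+01, -1.27141513e+00, -1.53837240e+01,
       -5.25604945e-02,  1.96265515e-03,  5.71585565e-05]), 'tool_pos': array([ 6.24421448e-01, -4.60807683e-05,  2.37992696e-01]), 'eef_rot': array([ 7.07076745e-01,  7.07136320e-01, -6.33862716e-04, -5.47734547e-04]), 'contact_force': array([-0.13418429, -0.30534125, -0.07426685]), 'moment': array([-0.04009725,  0.04570838, -0.00329531]), 'finger_force': 0.0, 'opening': 1.0041070631608504} -0.0187
```

View pics/scene0.png

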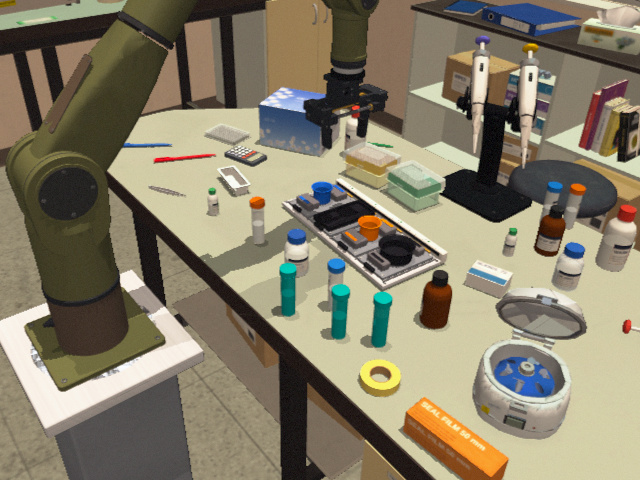

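View pics/side0.png

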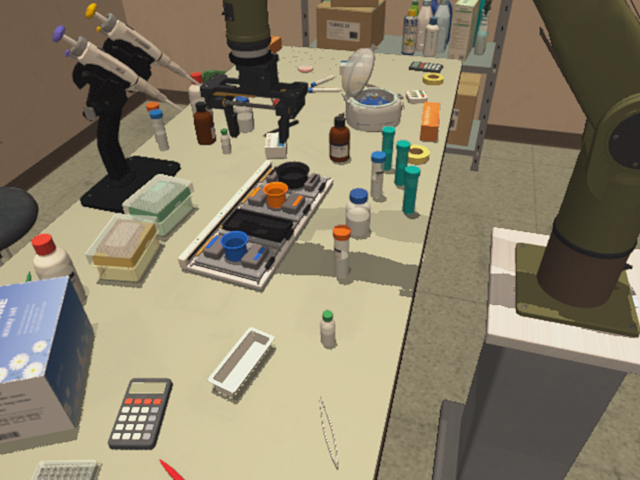

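The scene picture, with side-view pixels where I also read them:
- **Targets:** tube_blue at scene (336,275), side (378,165). tube_orange at scene (258,215), side (342,240). bottle_amber at scene (436,300), side (340,138). Trough at scene (233,180), side (242,362).
- **Look-alikes:** turquoise tubes at scene (288,290), (340,312) and (381,320). Far stock at scene (553,195), (577,195) and (550,230). The wide blue-capped bottle is at scene (297,250) and the dropper at (212,200).
- **Cups in the side picture:** blue (235,243), nest (258,222), orange (275,195), wide black (292,173).

```bash
cat > h.py <<'E'
import numpy as np, cv2
from scipy.optimize import least_squares
def cloud(p,d,c):
    v,u=np.mgrid[:480,:640]; m=d>0
    P=np.stack([(u-c["cx"])/c["fx"]*d,(v-c["cy"])/c["fy"]*d,d],-1)
    E=c["extrinsics"]; return (P-E[:3,3])@E[:3,:3], m
def circ(X,R=None,x0=None):
    x0=np.median(X,0) if x0 is None else x0
    f=(lambda a:np.hypot(*(X-a[:2]).T)-(R if R else a[2]))
    s=least_squares(f,[*x0]+([] if R else [.02]),loss="soft_l1",f_scale=.001)
    return s.x, np.sqrt(np.median(f(s.x)**2))
E
cat > m.py <<'E'
from h import *; from plant import optics
W=[];C=[];S=[]
for i,n in enumerate(["scene","side"]):
    z=np.load(f"pics/{n}0.npz"); P,m=cloud(z["p"],z["d"],optics.get_calibration(n))
    W.append(P); 
    C.append(P[m]);
    S.append(z["p"][m])
side=W[1]
def near(u,v): return np.nanmedian(side[v-2:v+3,u-2:u+3].reshape(-1,3),0)
print("table",near(300,420))
for n,u,v,lo,hi,R in [("tb",378,157,.100,.112,.0175),("to",342,232,.100,.112,.0175),("amber",340,122,.103,.116,.0155),("ambbody",340,148,.03,.07,.028),
  ("bluecapB",358,215,.02,.06,.027),("dropper",328,330,.01,.035,.013),("tq1",388,150,.1,.112,.0175),("tq2",402,165,.1,.112,.0175),("tq3",411,190,.1,.112,.0175)]:
    q=near(u,v); out=[]
    for X in C+[np.vstack(C)]:
        k=(np.hypot(*(X[:,:2]-q[:2]).T)<.045)&(X[:,2]>lo)&(X[:,2]<hi)
        if k.sum()<8: out.append(None);continue
        # start behind the seen surface
        x,e=circ(X[k][:,:2],R); out.append((np.round(x,4).tolist(),round(e*1e3,1),int(k.sum())))
    print(n,q.round(3),out)
for n,u,v,zt,rr in [("cb",235,240,.064,.04),("co",275,192,.064,.04),("cw",292,170,.057,.05)]:
    q=near(u,v); 
    for X in C:
        k=(np.hypot(*(X[:,:2]-q[:2]).T)<rr+.01)&(abs(X[:,2]-zt)<.003)
        if k.sum()<8: print(n,k.sum()); continue
        print(n,q.round(3),*circ(X[k][:,:2]),k.sum())
q=near(258,222); print("nest",q)
q=near(242,362); print("trough",q)
for X in C:
    k=(np.hypot(*(X[:,:2]-q[:2]).T)<.09)&(X[:,2]>.018)&(X[:,2]<.035)
    print(cv2.minAreaRect(X[k][:,:2].astype(np.float32)*1000),k.sum(),np.percentile(X[k][:,2],[10,90]))
E
python3 m.py
python3 - <<'E'
import cv2
a=cv2.imread('pics/side0.png')[90:290,170:440]
cv2.imwrite('pics/crop1.png',cv2.resize(a,None,fx=2.95,fy=2.95,interpolation=cv2.INTER_CUBIC))
E
```

```text
table [0.41456066 0.41322785 0.00054   ]
tb [ 0.424 -0.201  0.114] [([0.4252, -0.2109], np.float64(0.8), 101), ([0.4252, -0.217], np.float64(0.9), 61), ([0.4261, -0.2135], np.float64(2.0), 162)]
to [0.434 0.09  0.115] [([0.4366, 0.0844], np.float64(1.1), 78), ([0.4368, 0.0789], np.float64(0.6), 89), ([0.4371, 0.0801], np.float64(1.4), 167)]
amber [ 0.554 -0.355  0.112] [([0.5583, -0.3628], np.float64(1.2), 103), ([0.5585, -0.3696], np.float64(0.8), 54), ([0.5589, -0.3656], np.float64(2.4), 157)]
ambbody [ 0.55  -0.341  0.045] [([0.5578, -0.3625], np.float64(0.9), 297), ([0.558, -0.3683], np.float64(1.3), 277), ([0.5584, -0.367], np.float64(1.8), 574)]
bluecapB [ 0.432 -0.043  0.061] [([0.3903, -0.0829], np.float64(2.8), 120), ([0.438, -0.0695], np.float64(0.7), 354), ([0.4381, -0.0692], np.float64(0.9), 474)]
dropper [0.412 0.265 0.043] [([0.4153, 0.2561], np.float64(1.7), 89), ([0.4161, 0.2523], np.float64(0.4), 139), ([0.4162, 0.2528], np.float64(0.8), 228)]
tq1 [ 0.421 -0.334  0.06 ] [([0.4256, -0.3427], np.float64(1.3), 136), ([0.4258, -0.3481], np.float64(1.1), 58), ([0.4261, -0
[... 503 characters left out ...]
159
co [ 0.643 -0.105  0.045] [ 0.63409817 -0.08691912  0.0256888 ] 0.0016505802647443406 92
co [ 0.643 -0.105  0.045] [ 0.63529816 -0.08814756  0.0253264 ] 0.0013103228461524177 122
cw [ 0.642 -0.216  0.036] [ 0.62653777 -0.18451629  0.0394771 ] 0.0016317636900520375 92
cw [ 0.642 -0.216  0.036] [ 0.6283717  -0.1866517   0.03874094] 0.0016706487108805658 118
nest [ 0.64758639 -0.00199249  0.02938588]
trough [0.5423109  0.3380608  0.00268484]
((533.847900390625, 350.71807861328125), (133.7659912109375, 56.18890380859375), 80.0705795288086) 246 [0.01976516 0.02973506]
((534.94384765625, 346.0503845214844), (126.32879638671875, 54.43231964111328), 79.19059753417969) 912 [0.02080214 0.02940632]
```

View pics/crop1.png

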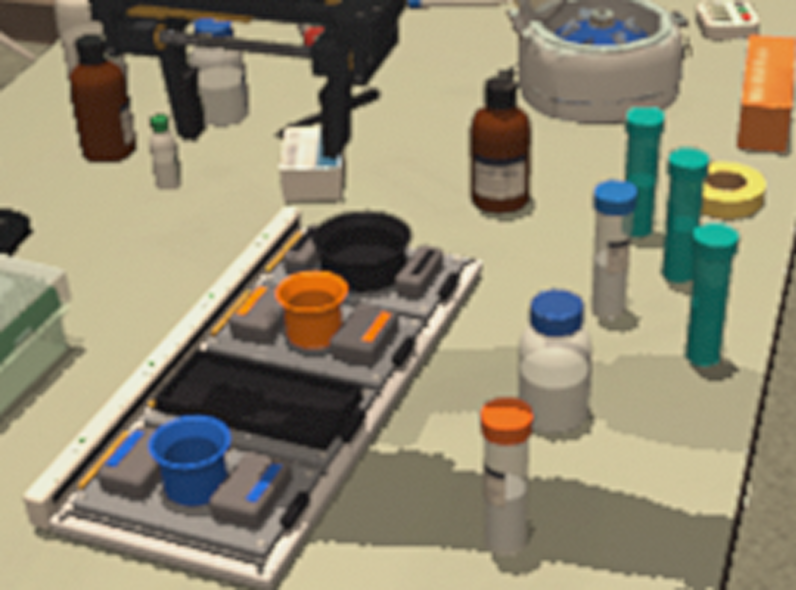

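Side crop: tube_blue's cap is at (615,195), the only true blue on a slender body. Turquoise tubes are at (645,120), (687,160) and (714,240). The wide blue-capped bottle is at (556,310), tube_orange at (506,420) and the amber bottle at (502,95). The nest lies between the blue and orange cups, so the trough goes first, and I'll move above it now.

```bash
cat > go.py <<'E'
# usage: go.py x y z(TCP) closing_deg : prints what is left, in tool axes (cm, deg), shifts before spin
import sys,numpy as np; from plant import r; from scipy.spatial.transform import Rotation as R
s=r.get_state(); M=R.from_quat(s["eef_rot"]).as_matrix(); a=list(map(float,sys.argv[1:]))
d=M.T@(np.array(a[:3])-s["tool_pos"])*100
c=np.degrees(np.arctan2(M[1,1],M[0,1])); sp=-((a[3]-c+90)%180-90)
w=np.array([[np.cos(np.radians(sp)),np.sin(np.radians(sp))],[-np.sin(np.radians(sp)),np.cos(np.radians(sp))]])@d[:2]
print("t",s["clock"],"pos",s["tool_pos"].round(4),"close",c.round(1),"tilt",np.degrees(np.arccos(-M[2,2])).round(2),"| tx ty tz",d.round(2),"spin",sp.round(1),"| after spin tx ty",w.round(2),"q7",s["q"][6].round(2),"F",s["contact_force"].round(1),"open",round(s["opening"],3),"ff",round(s["finger_force"],1))
E
python3 -m creep '[{"tx":3,"ty":-0.8},{"tx":3,"ty":-0.8},{"tx":3,"ty":-0.8},{"tx":3,"ty":-0.8},{"tx":3,"ty":-0.8},{"tx":3,"ty":-0.8},{"tx":3,"ty":-0.8},{"tx":3,"ty":-0.8}]'
python3 -m creep '[{"tx":3,"ty":-0.8},{"tx":3,"ty":-0.8},{"tx":3,"ty":-0.8},{"tx":1.8,"ty":-0.2},{"spin":5},{"spin":5},{"grip":1},{"grip":1}]'
python3 go.py .5345 .348 .2 -10.4
python3 - <<'E'
from plant import optics; import cv2,numpy as np
c=optics.get_calibration("wrist"); p,d=optics.snapshot("wrist"); np.savez("pics/w1.npz",p=p,d=d,**c); cv2.imwrite("pics/w1.png",p[:,:,::-1])
E
```

```text
t 0.1 pos [ 0.6244 -0.      0.238 ] close 0.0 tilt 0.1 | tx ty tz [34.81 -8.98  3.81] spin 10.4 | after spin tx ty [ 32.61 -15.12] q7 -0.22 F [-0.1 -0.3 -0.1] open 1.004 ff 0.0$[0]: bad value
$[0]: bad value
```

View pics/w1.png

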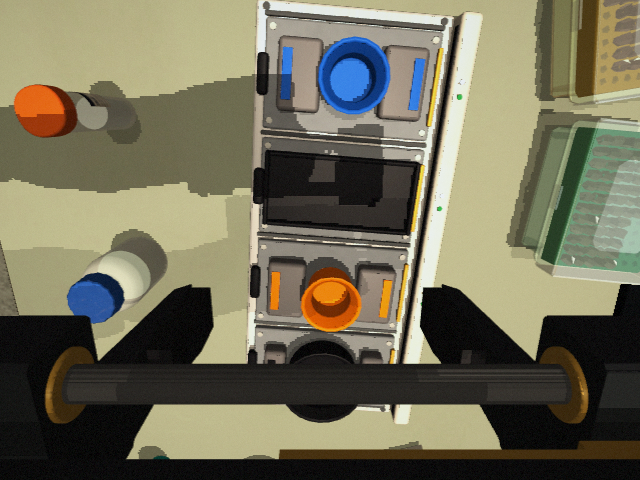

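All five keys are needed in each row. The picture gives a useful view of the deck. The nest's inner corners are at about (267,150), (420,163), (413,235) and (262,223), with the blue cup at (354,75) and the orange cup at (331,303).

```bash
python3 - <<'E'
import numpy as np; c=np.load("pics/w1.npz"); E=c["extrinsics"]
o=-E[:3,:3].T@E[:3,3]
def pl(u,v,z):
    r=E[:3,:3].T@np.array([(u-c["cx"])/c["fx"],(v-c["cy"])/c["fy"],1]); return (o+r*(z-o[2])/r[2])[:2]
N=[pl(*k,.037) for k in [(267,150),(420,163),(413,235),(262,223)]]; print(np.round(N,4),np.mean(N,0).round(4))
print([ (np.linalg.norm(N[i]-N[(i+1)%4]).round(4), np.degrees(np.arctan2(*(N[(i+1)%4]-N[i])[::-1])).round(1)) for i in range(4)])
print(pl(354,75,.064),pl(331,303,.064),o)
E
python3 -m creep '[{"grip":1,"tx":3,"ty":-0.8,"tz":0,"spin":0},{"grip":1,"tx":3,"ty":-0.8,"tz":0,"spin":0},{"grip":1,"tx":3,"ty":-0.8,"tz":0,"spin":0},{"grip":1,"tx":3,"ty":-0.8,"tz":0,"spin":0},{"grip":1,"tx":3,"ty":-0.8,"tz":0,"spin":0},{"grip":1,"tx":3,"ty":-0.8,"tz":0,"spin":0},{"grip":1,"tx":3,"ty":-0.8,"tz":0,"spin":0},{"grip":1,"tx":3,"ty":-0.8,"tz":0,"spin":0}]'
python3 -m creep '[{"grip":1,"tx":3,"ty":-0.8,"tz":0,"spin":0},{"grip":1,"tx":3,"ty":-0.8,"tz":0,"spin":0},{"grip":1,"tx":2,"ty":-0.8,"tz":0,"spin":0},{"grip":1,"tx":0,"ty":0,"tz":0,"spin":5},{"grip":1,"tx":0,"ty":0,"tz":0,"spin":5},{"grip":1,"tx":0,"ty":0,"tz":0,"spin":0},{"grip":1,"tx":0,"ty":0,"tz":0,"spin":0}]'
python3 go.py .5345 .348 .2 -10.4
python3 - <<'E'
from plant import optics; import cv2,numpy as np
c=optics.get_calibration("wrist"); p,d=optics.snapshot("wrist"); np.savez("pics/w2.npz",p=p,d=d,**c); cv2.imwrite("pics/w2.png",p[:,:,::-1])
E
```

```text
[[ 0.58    0.0485]
 [ 0.7157  0.0372]
 [ 0.7144 -0.0297]
 [ 0.5728 -0.0181]] [0.6457 0.0095]
[(np.float64(0.1362), np.float64(-4.8)), (np.float64(0.0669), np.float64(-91.1)), (np.float64(0.1421), np.float64(175.3)), (np.float64(0.067), np.float64(83.8))]
[0.65256776 0.10703967] [ 0.63697054 -0.08674475] [0.62415924 0.07462105 0.38332385]
clock: 0.82
tool_pos: [0.5602, 0.2413, 0.2385]
eef_rot: [0.707, 0.707, -0.0, -0.0]
contact_force: [0.3, 0.2, 0.4]
opening: 1.0
finger_force: 0.0
clock: 1.4
tool_pos: [0.5369, 0.3198, 0.2385]
eef_rot: [0.765, 0.644, -0.0, 0.0]
contact_force: [0.1, -0.3, -0.2]
opening: 1.0
finger_force: 0.0
t 1.4 pos [0.5369 0.3198 0.2385] close -9.9 tilt 0.05 | tx ty tz [ 2.74 -0.72  3.85] spin 0.5 | after spin tx ty [ 2.74 -0.74] q7 -0.86 F [ 0.1 -0.3 -0.2] open 1.0 ff 0.0
```

View pics/w2.png

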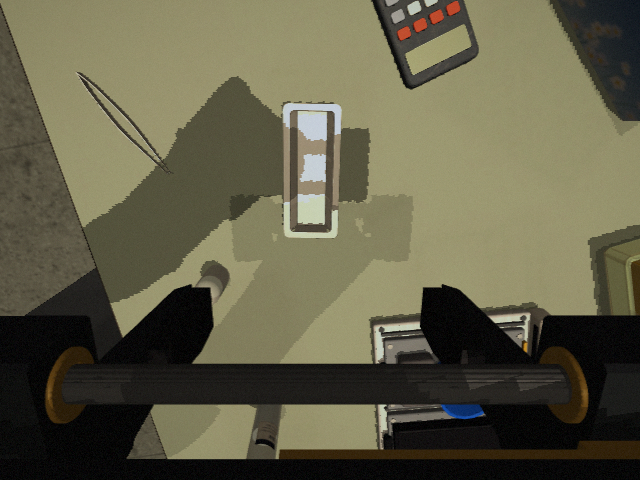

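The picture shows the trough's flange corners at about (284,102), (341,105), (337,238) and (282,237). Nothing lies in the way of the fingers.

```bash
python3 - <<'E'
import numpy as np,os; c=np.load("pics/w2.npz"); E=c["extrinsics"]
o=-E[:3,:3].T@E[:3,3]
def pl(u,v,z):
    r=E[:3,:3].T@np.array([(u-c["cx"])/c["fx"],(v-c["cy"])/c["fy"],1]); return (o+r*(z-o[2])/r[2])[:2]
N=[pl(*k,.027) for k in [(284,102),(341,105),(337,238),(282,237)]]; m=np.mean(N,0); print(np.round(N,4),m.round(4))
print([ (np.linalg.norm(N[i]-N[(i+1)%4]).round(4), np.degrees(np.arctan2(*(N[(i+1)%4]-N[i])[::-1])).round(1)) for i in range(4)])
os.system(f"python3 go.py {m[0]} {m[1]} .010 -10.4")
E
```

```text
t 1.45 pos [0.537  0.3196 0.2385] close -9.9 tilt 0.04 | tx ty tz [ 2.62 -0.56 22.85] spin 0.5 | after spin tx ty [ 2.61 -0.58] q7 -0.86 F [ 0.1 -0.2  0.5] open 1.002 ff 0.0
[[0.5237 0.4121]
 [0.5726 0.4011]
 [0.55   0.2808]
 [0.4975 0.291 ]] [0.5359 0.3462]
[(np.float64(0.0501), np.float64(-12.7)), (np.float64(0.1224), np.float64(-100.6)), (np.float64(0.0534), np.float64(169.0)), (np.float64(0.124), np.float64(77.8))]
```

```bash
python3 -m creep '[{"grip":1,"tx":2.6,"ty":-0.6,"tz":0,"spin":1.2},{"grip":1,"tx":0,"ty":0,"tz":3,"spin":0},{"grip":1,"tx":0,"ty":0,"tz":3.5,"spin":0},{"grip":1,"tx":0,"ty":0,"tz":3.5,"spin":0},{"grip":1,"tx":0,"ty":0,"tz":3.5,"spin":0},{"grip":1,"tx":0,"ty":0,"tz":3.5,"spin":0},{"grip":1,"tx":0,"ty":0,"tz":3,"spin":0},{"grip":1,"tx":0,"ty":0,"tz":1.5,"spin":0}]'
python3 -m creep '[{"grip":1,"tx":0,"ty":0,"tz":1.3,"spin":0},{"grip":1,"tx":0,"ty":0,"tz":0,"spin":0},{"grip":1,"tx":0,"ty":0,"tz":0,"spin":0}]'
python3 go.py .5359 .3462 .010 -11.2
python3 -m creep '[{"grip":-1,"tx":0,"ty":0,"tz":0,"spin":0},{"grip":-1,"tx":0,"ty":0,"tz":0,"spin":0},{"grip":-1,"tx":0,"ty":0,"tz":0,"spin":0},{"grip":-1,"tx":0,"ty":0,"tz":0,"spin":0},{"grip":-1,"tx":0,"ty":0,"tz":0,"spin":0},{"grip":-1,"tx":0,"ty":0,"tz":0,"spin":0},{"grip":-1,"tx":0,"ty":0,"tz":0,"spin":0},{"grip":-1,"tx":0,"ty":0,"tz":0,"spin":0}]' 12
python3 go.py .5359 .3462 .010 -11.2
```

```text
clock: 2.12
tool_pos: [0.5338, 0.3449, 0.0199]
eef_rot: [0.772, 0.635, -0.003, -0.0]
contact_force: [-0.3, 0.5, 0.0]
opening: 1.0
finger_force: 0.0
clock: 2.37
tool_pos: [0.5362, 0.3469, 0.0114]
eef_rot: [0.773, 0.635, 0.001, -0.0]
contact_force: [0.1, 0.4, -0.0]
opening: 1.003
finger_force: 0.0
t 2.3667 pos [0.5362 0.3469 0.0114] close -11.2 tilt 0.06 | tx ty tz [-0.08 -0.02  0.14] spin 0.0 | after spin tx ty [-0.08 -0.02] q7 -0.95 F [ 0.1  0.4 -0. ] open 1.003 ff 0.0
clock: 3.03
tool_pos: [0.5357, 0.3467, 0.0109]
eef_rot: [0.773, 0.635, 0.0, 0.0]
contact_force: [-0.3, -0.9, 1.6]
opening: 0.487
finger_force: 12.0
t 3.0333 pos [0.5357 0.3467 0.0109] close -11.2 tilt 0.02 | tx ty tz [-0.05  0.03  0.09] spin 0.0 | after spin tx ty [-0.05  0.03] q7 -0.95 F [-0.3 -0.9  1.6] open 0.487 ff 12.0
```

Opening 0.487 is 43 mm, so the fingers hold the side walls. Next I lift, carry it to the nest and turn.

```bash
python3 -m creep '[{"grip":-1,"tx":0,"ty":0,"tz":-2,"spin":0},{"grip":-1,"tx":0,"ty":0,"tz":-3,"spin":0},{"grip":-1,"tx":0,"ty":0,"tz":-3,"spin":0},{"grip":-1,"tx":0,"ty":0,"tz":-3,"spin":0},{"grip":-1,"tx":-1.5,"ty":0.9,"tz":-2,"spin":0},{"grip":-1,"tx":-2.9,"ty":1.6,"tz":0,"spin":0},{"grip":-1,"tx":-2.9,"ty":1.6,"tz":0,"spin":0},{"grip":-1,"tx":-2.9,"ty":1.6,"tz":0,"spin":0}]' 15
python3 -m creep '[{"grip":-1,"tx":-2.9,"ty":1.6,"tz":0,"spin":0},{"grip":-1,"tx":-2.9,"ty":1.6,"tz":0,"spin":0},{"grip":-1,"tx":-2.9,"ty":1.6,"tz":0,"spin":0},{"grip":-1,"tx":-2.9,"ty":1.6,"tz":0,"spin":0},{"grip":-1,"tx":-2.9,"ty":1.6,"tz":0,"spin":0},{"grip":-1,"tx":-2.9,"ty":1.6,"tz":0,"spin":0},{"grip":-1,"tx":-2.9,"ty":1.6,"tz":0,"spin":0},{"grip":-1,"tx":-0.5,"ty":0.3,"tz":0,"spin":0}]'
python3 -m creep '[{"grip":-1,"tx":0,"ty":0,"tz":0,"spin":6},{"grip":-1,"tx":0,"ty":0,"tz":0,"spin":7},{"grip":-1,"tx":0,"ty":0,"tz":0,"spin":7},{"grip":-1,"tx":0,"ty":0,"tz":0,"spin":7},{"grip":-1,"tx":0,"ty":0,"tz":0,"spin":7},{"grip":-1,"tx":0,"ty":0,"tz":0,"spin":7},{"grip":-1,"tx":0,"ty":0,"tz":0,"spin":7},{"grip":-1,"tx":0,"ty":0,"tz":0,"spin":7}]'
python3 -m creep '[{"grip":-1,"tx":0,"ty":0,"tz":0,"spin":7},{"grip":-1,"tx":0,"ty":0,"tz":0,"spin":7},{"grip":-1,"tx":0,"ty":0,"tz":0,"spin":7},{"grip":-1,"tx":0,"ty":0,"tz":0,"spin":7},{"grip":-1,"tx":0,"ty":0,"tz":0,"spin":0.5},{"grip":-1,"tx":0,"ty":0,"tz":0,"spin":0},{"grip":-1,"tx":0,"ty":0,"tz":0,"spin":0}]'
python3 go.py .644 .010 .0405 85.3
python3 - <<'E'
from plant import optics; import cv2,numpy as np
p,d=optics.snapshot("side"); np.savez("pics/s2.npz",p=p,d=d); cv2.imwrite("pics/s2.png",cv2.resize(p[100:320,140:440,::-1],None,fx=2.6,fy=2.6,interpolation=cv2.INTER_CUBIC))
E
```

```text
clock: 3.7
tool_pos: [0.572, 0.2346, 0.1413]
eef_rot: [0.772, 0.635, 0.0, 0.0]
contact_force: [1.2, -0.3, -0.2]
opening: 0.485
finger_force: 15.0
clock: 4.37
tool_pos: [0.6454, -0.0004, 0.1405]
eef_rot: [0.776, 0.631, -0.002, 0.003]
contact_force: [-0.1, -0.9, -0.1]
opening: 0.485
finger_force: 15.0
clock: 5.03
tool_pos: [0.6438, 0.0097, 0.1406]
eef_rot: [0.979, 0.203, -0.0, -0.0]
contact_force: [-0.0, -1.1, -0.3]
opening: 0.49
finger_force: 15.0
clock: 5.62
tool_pos: [0.644, 0.0094, 0.1406]
eef_rot: [0.999, -0.039, -0.0, -0.0]
contact_force: [0.9, -0.6, 0.3]
opening: 0.485
finger_force: 15.0
t 5.6167 pos [0.644  0.0094 0.1406] close -94.5 tilt 0.02 | tx ty tz [ 0.   -0.05 10.01] spin 0.2 | after spin tx ty [ 0.   -0.05] q7 -1.49 F [ 0.9 -0.6  0.3] open 0.485 ff 15.0
```

View pics/s2.png

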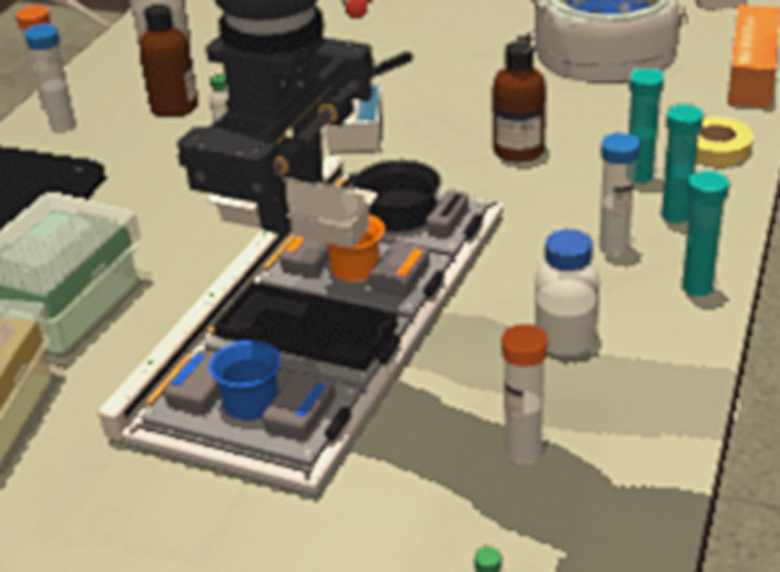

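The trough hangs level at (330,210), aligned with the nest at (308,325). Lowering.

```bash
python3 -m creep '[{"grip":-1,"tx":0,"ty":0,"tz":2,"spin":0},{"grip":-1,"tx":0,"ty":0,"tz":2,"spin":0},{"grip":-1,"tx":0,"ty":0,"tz":2,"spin":0},{"grip":-1,"tx":0,"ty":0,"tz":1.5,"spin":0},{"grip":-1,"tx":0,"ty":0,"tz":1,"spin":0},{"grip":-1,"tx":0,"ty":0,"tz":0.5,"spin":0},{"grip":-1,"tx":0,"ty":0,"tz":0.4,"spin":0},{"grip":-1,"tx":0,"ty":0,"tz":0.3,"spin":0}]'
python3 -m creep '[{"grip":-1,"tx":0,"ty":0,"tz":0.2,"spin":0},{"grip":-1,"tx":0,"ty":0,"tz":0.1,"spin":0},{"grip":-1,"tx":0,"ty":0,"tz":0,"spin":0}]'
python3 go.py .644 .010 .0405 85.3
```

```text
clock: 6.33
tool_pos: [0.6446, 0.009, 0.044]
eef_rot: [0.999, -0.041, 0.001, -0.0]
contact_force: [0.3, 0.2, 0.2]
opening: 0.49
finger_force: 15.0
clock: 6.58
tool_pos: [0.6444, 0.0092, 0.0411]
eef_rot: [0.999, -0.041, 0.0, -0.0]
contact_force: [0.5, -0.8, -0.2]
opening: 0.488
finger_force: 15.0
t 6.5833 pos [0.6444 0.0092 0.0411] close -94.7 tilt 0.04 | tx ty tz [-0.05 -0.08  0.06] spin 0.0 | after spin tx ty [-0.05 -0.08] q7 -1.47 F [ 0.5 -0.8 -0.2] open 0.488 ff 15.0
```

```bash
python3 -m creep '[{"grip":0.36,"tx":0,"ty":0,"tz":0,"spin":0},{"grip":0.36,"tx":0,"ty":0,"tz":0,"spin":0},{"grip":0.36,"tx":0,"ty":0,"tz":0,"spin":0},{"grip":0.36,"tx":0,"ty":0,"tz":0,"spin":0},{"grip":0.36,"tx":0,"ty":0,"tz":-1,"spin":0},{"grip":0.36,"tx":0,"ty":0,"tz":-2,"spin":0},{"grip":0.36,"tx":0,"ty":0,"tz":-3,"spin":0},{"grip":0.36,"tx":0,"ty":0,"tz":-3,"spin":0}]'
python3 -m creep '[{"grip":0.36,"tx":0,"ty":0,"tz":-3,"spin":0},{"grip":0.36,"tx":0,"ty":0,"tz":-3,"spin":0},{"grip":0.36,"tx":0,"ty":0,"tz":-3,"spin":0},{"grip":0.36,"tx":0,"ty":0,"tz":0,"spin":-6},{"grip":0.36,"tx":0,"ty":0,"tz":0,"spin":-7},{"grip":0.36,"tx":0,"ty":0,"tz":0,"spin":-7},{"grip":0.36,"tx":0,"ty":0,"tz":0,"spin":-7},{"grip":0.36,"tx":0,"ty":0,"tz":0,"spin":-7}]'
python3 -m creep '[{"grip":0.36,"tx":0,"ty":0,"tz":0,"spin":-7},{"grip":0.36,"tx":0,"ty":0,"tz":0,"spin":-7},{"grip":0.36,"tx":0,"ty":0,"tz":0,"spin":-7},{"grip":0.36,"tx":0,"ty":0,"tz":0,"spin":-7},{"grip":0.36,"tx":0,"ty":0,"tz":0,"spin":-7},{"grip":0.36,"tx":0,"ty":0,"tz":0,"spin":-7},{"grip":0.36,"tx":0,"ty":0,"tz":0,"spin":-7},{"grip":0.36,"tx":0,"ty":0,"tz":0,"spin":-7}]'
python3 -m creep '[{"grip":0.36,"tx":0,"ty":0,"tz":0,"spin":-4.7},{"grip":0.36,"tx":0,"ty":0,"tz":0,"spin":0}]'
python3 go.py .437 .0816 .088 0
python3 - <<'E'
from plant import optics; import cv2,numpy as np
p,d=optics.snapshot("side"); np.savez("pics/s3.npz",p=p,d=d); cv2.imwrite("pics/s3.png",cv2.resize(p[100:320,140:440,::-1],None,fx=2.6,fy=2.6,interpolation=cv2.INTER_CUBIC))
E
```

```text
clock: 7.25
tool_pos: [0.6435, 0.0091, 0.1318]
eef_rot: [0.999, -0.041, -0.001, 0.0]
contact_force: [0.4, -0.5, 0.7]
opening: 0.676
finger_force: 0.0
clock: 7.92
tool_pos: [0.6441, 0.009, 0.2218]
eef_rot: [0.967, 0.256, 0.0, 0.0]
contact_force: [0.4, -0.2, -0.2]
opening: 0.678
finger_force: 0.0
clock: 8.58
tool_pos: [0.6441, 0.0087, 0.2216]
eef_rot: [0.734, 0.68, -0.0, 0.001]
contact_force: [-0.5, -0.1, -1.2]
opening: 0.681
finger_force: 0.0
clock: 8.75
tool_pos: [0.644, 0.0085, 0.2214]
eef_rot: [0.707, 0.708, 0.0, 0.0]
contact_force: [-0.1, 0.0, 0.2]
opening: 0.68
finger_force: 0.0
t 8.75 pos [0.644  0.0085 0.2214] close 0.1 tilt 0.03 | tx ty tz [  7.34 -20.7   13.33] spin 0.1 | after spin tx ty [  7.31 -20.71] q7 -0.23 F [-0.1  0.   0.2] open 0.68 ff 0.0
```

View pics/s3.png

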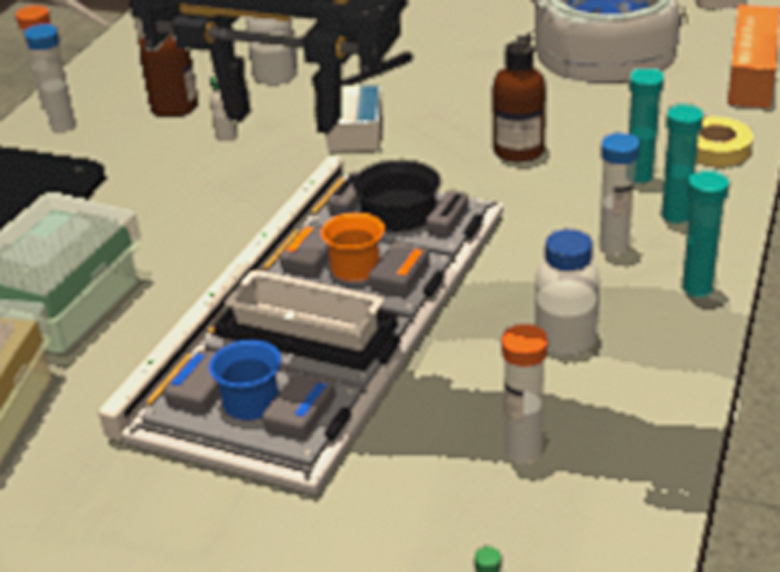

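The trough sits in the nest at (308,310) and the other objects are untouched. I'll check its height from depth while moving over tube_orange.

```bash
python3 -m creep '[{"grip":0.36,"tx":0.7,"ty":-2,"tz":0,"spin":0},{"grip":0.36,"tx":1.1,"ty":-3.2,"tz":0,"spin":0},{"grip":0.36,"tx":1.1,"ty":-3.2,"tz":0,"spin":0},{"grip":0.36,"tx":1.1,"ty":-3.2,"tz":0,"spin":0},{"grip":0.36,"tx":1.1,"ty":-3.2,"tz":0,"spin":0},{"grip":0.36,"tx":1.1,"ty":-3.2,"tz":0,"spin":0},{"grip":0.36,"tx":1.1,"ty":-2.7,"tz":0,"spin":0},{"grip":0.36,"tx":0,"ty":0,"tz":0,"spin":0}]'
python3 go.py .437 .0816 .088 0
cat > cap.py <<'E'
import sys; from h import *; from plant import optics
x,y,lo,hi,R=map(float,sys.argv[1:])
c=optics.get_calibration("wrist"); p,d=optics.snapshot("wrist"); P,m=cloud(p,d,c); X=P[m]
k=(np.hypot(X[:,0]-x,X[:,1]-y)<R+.012)&(X[:,2]>hi-.003)&(X[:,2]<hi+.004)
k2=(np.hypot(X[:,0]-x,X[:,1]-y)<R+.012)&(X[:,2]>lo)&(X[:,2]<hi-.003)
T=X[k][:,:2].astype(np.float32)
print("top",k.sum(),cv2.minEnclosingCircle(T) if k.sum() else None, T.mean(0) if k.sum() else None)
if k2.sum()>8: print("side",k2.sum(),circ(X[k2][:,:2],R,np.array([x,y])))
cv2.imwrite(f"pics/wc{len(__import__('os').listdir('pics'))}.png",p[:,:,::-1])
E
python3 cap.py .437 .0816 .098 .114 .0175
python3 - <<'E'
from h import *; from plant import optics
z=np.load("pics/s3.npz"); P,m=cloud(z["p"],z["d"],optics.get_calibration("side")); X=P[m]
k=(abs(X[:,0]-.644)<.075)&(abs(X[:,1]-.01)<.032)&(X[:,2]>.045)
print(k.sum(),np.percentile(X[k][:,2],[5,25,50,75,95]).round(4),cv2.minAreaRect(X[k][:,:2].astype(np.float32)*1000))
for lo,hi in [(.57,.61),(.61,.645),(.645,.68),(.68,.72)]:
    j=k&(X[:,0]>lo)&(X[:,0]<hi); print(lo,np.percentile(X[j][:,2],[90]))
E
```

```text
clock: 9.47
tool_pos: [0.431, 0.0835, 0.2211]
eef_rot: [0.706, 0.708, -0.002, -0.002]
contact_force: [-0.8, -1.0, 0.1]
opening: 0.679
finger_force: 0.0
t 9.4667 pos [0.431  0.0835 0.2211] close 0.1 tilt 0.32 | tx ty tz [-0.18  0.67 13.3 ] spin 0.1 | after spin tx ty [-0.18  0.67] q7 -0.48 F [-0.8 -1.   0.1] open 0.679 ff 0.0
top 1780 ((0.4372197091579437, 0.08003309369087219), 0.017398759722709656) [0.43734902 0.0805828 ]
side 199 (array([0.43748384, 0.07937997]), np.float64(0.0002077569310765283))
6156 [0.0545 0.3029 0.34   0.4165 0.4816] ((644.0073852539062, 10.009696960449219), (150.00283813476562, 63.98823547363281), 0.023624593392014503)
0.57 [0.45334715]
0.61 [0.47864698]
0.645 [0.45681006]
0.68 [0.32967499]
```

```bash
python3 go.py .4374 .0802 .0875 0
```

```text
t 9.5167 pos [0.4347 0.0829 0.2213] close 0.1 tilt 0.09 | tx ty tz [-0.26  0.29 13.38] spin 0.1 | after spin tx ty [-0.26  0.29] q7 -0.48 F [ 0.3 -0.5 -0.2] open 0.681 ff 0.0
```

```bash
python3 -m creep '[{"grip":0.36,"tx":-0.2,"ty":0,"tz":2,"spin":0},{"grip":0.36,"tx":0,"ty":0,"tz":3,"spin":0},{"grip":0.36,"tx":0,"ty":0,"tz":3,"spin":0},{"grip":0.36,"tx":0,"ty":0,"tz":2.5,"spin":0},{"grip":0.36,"tx":0,"ty":0,"tz":1.5,"spin":0},{"grip":0.36,"tx":0,"ty":0,"tz":1.3,"spin":0},{"grip":0.36,"tx":0,"ty":0,"tz":0,"spin":0},{"grip":0.36,"tx":0,"ty":0,"tz":0,"spin":0}]'
python3 go.py .4374 .0802 .0875 0
python3 -m creep '[{"grip":-1,"tx":0,"ty":0,"tz":0,"spin":0},{"grip":-1,"tx":0,"ty":0,"tz":0,"spin":0},{"grip":-1,"tx":0,"ty":0,"tz":0,"spin":0},{"grip":-1,"tx":0,"ty":0,"tz":0,"spin":0},{"grip":-1,"tx":0,"ty":0,"tz":0,"spin":0},{"grip":-1,"tx":0,"ty":0,"tz":0,"spin":0}]' 20
python3 go.py .635 -.0872 .117 0
```

```text
clock: 10.18
tool_pos: [0.4382, 0.0797, 0.0874]
eef_rot: [0.708, 0.706, -0.0, 0.0]
contact_force: [0.8, -0.2, 0.6]
opening: 0.685
finger_force: 0.0
t 10.1833 pos [0.4382 0.0797 0.0874] close -0.1 tilt 0.06 | tx ty tz [ 0.05 -0.08 -0.01] spin -0.1 | after spin tx ty [ 0.05 -0.08] q7 -0.55 F [ 0.8 -0.2  0.6] open 0.685 ff 0.0
clock: 10.68
tool_pos: [0.4377, 0.0803, 0.0883]
eef_rot: [0.707, 0.707, 0.001, 0.0]
contact_force: [1.0, 0.0, 6.2]
opening: 0.388
finger_force: 20.0
t 10.6833 pos [0.4377 0.0803 0.0883] close -0.0 tilt 0.1 | tx ty tz [-16.74  19.74  -2.84] spin -0.0 | after spin tx ty [-16.74  19.73] q7 -0.55 F [1.  0.  6.2] open 0.388 ff 20.0
```

```bash
python3 -m creep '[{"grip":-1,"tx":0,"ty":0,"tz":-1,"spin":0},{"grip":-1,"tx":0,"ty":0,"tz":-2.5,"spin":0},{"grip":-1,"tx":0,"ty":0,"tz":-3,"spin":0},{"grip":-1,"tx":0,"ty":0,"tz":-3,"spin":0},{"grip":-1,"tx":0,"ty":0,"tz":-2.5,"spin":0},{"grip":-1,"tx":0,"ty":1,"tz":-1,"spin":0},{"grip":-1,"tx":-1.5,"ty":2.4,"tz":0,"spin":0},{"grip":-1,"tx":-2.2,"ty":2.4,"tz":0,"spin":0}]'
python3 -m creep '[{"grip":-1,"tx":-2.2,"ty":2.4,"tz":0,"spin":0},{"grip":-1,"tx":-2.2,"ty":2.4,"tz":0,"spin":0},{"grip":-1,"tx":-2.2,"ty":2.4,"tz":0,"spin":0},{"grip":-1,"tx":-2.2,"ty":2.4,"tz":0,"spin":0},{"grip":-1,"tx":-2.2,"ty":2.4,"tz":0,"spin":0},{"grip":-1,"tx":-1.5,"ty":1.4,"tz":0,"spin":0},{"grip":-1,"tx":-0.5,"ty":0.6,"tz":0,"spin":0},{"grip":-1,"tx":0,"ty":0,"tz":0,"spin":0}]'
python3 -m creep '[{"grip":-1,"tx":0,"ty":0,"tz":0,"spin":0},{"grip":-1,"tx":0,"ty":0,"tz":0,"spin":0}]'
python3 go.py .6357 -.0872 .117 0
python3 - <<'E'
from h import *; from plant import optics
for n in ["side","scene"]:
    p,d=optics.snapshot(n); P,m=cloud(p,d,optics.get_calibration(n)); X=P[m]
    if n=="side": cv2.imwrite("pics/s4.png",cv2.resize(p[100:320,140:440,::-1],None,fx=2.6,fy=2.6,interpolation=cv2.INTER_CUBIC))
    for lo,hi,in [(.135,.16),(.17,.2)]:
        k=(np.hypot(X[:,0]-.6357,X[:,1]+.0872)<.03)&(X[:,2]>lo)&(X[:,2]<hi)
        if k.sum()>8: print(n,lo,k.sum(),circ(X[k][:,:2],.015,np.array([.6357,-.0872])))
E
```

```text
clock: 11.35
tool_pos: [0.4958, 0.0452, 0.2192]
eef_rot: [0.705, 0.709, 0.001, 0.0]
contact_force: [1.5, 1.2, -1.0]
opening: 0.385
finger_force: 20.0
clock: 12.02
tool_pos: [0.6355, -0.0885, 0.2171]
eef_rot: [0.708, 0.706, -0.0, 0.0]
contact_force: [-0.3, 1.0, -0.7]
opening: 0.386
finger_force: 20.0
clock: 12.18
tool_pos: [0.6339, -0.0847, 0.2177]
eef_rot: [0.706, 0.708, -0.0, -0.001]
contact_force: [-0.4, 0.7, -0.3]
opening: 0.387
finger_force: 20.0
t 12.1833 pos [ 0.6339 -0.0847  0.2177] close 0.1 tilt 0.12 | tx ty tz [-0.26  0.2  10.07] spin 0.1 | after spin tx ty [-0.26  0.2 ] q7 -0.11 F [-0.4  0.7 -0.3] open 0.387 ff 20.0
side 0.135 138 (array([ 0.63296383, -0.08578086]), np.float64(0.0008635809033225127))
side 0.17 170 (array([ 0.63316186, -0.08559562]), np.float64(0.0008593631468027621))
scene 0.135 131 (array([ 0.63239928, -0.08053711]), np.float64(0.001138435107242184))
scene 0.17 154 (array([ 0.6323689 , -0.08042344]), np.float64(0.0011775865488548268))
```

View pics/s4.png

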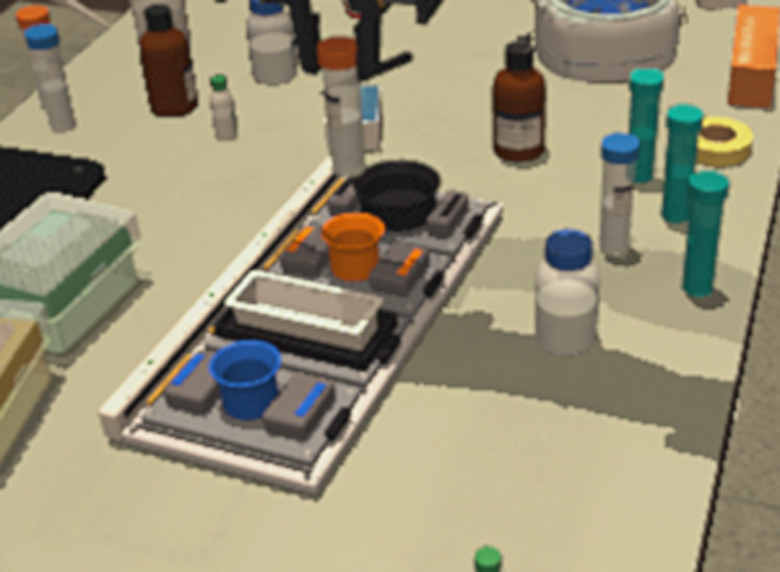

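The tube hangs upright over the orange cup, at (345,110) in the picture. A small correction, then lower it.

```bash
python3 -m creep '[{"grip":-1,"tx":-0.35,"ty":0.2,"tz":0,"spin":0},{"grip":-1,"tx":0,"ty":0,"tz":1.5,"spin":0},{"grip":-1,"tx":0,"ty":0,"tz":2,"spin":0},{"grip":-1,"tx":0,"ty":0,"tz":2,"spin":0},{"grip":-1,"tx":0,"ty":0,"tz":1,"spin":0},{"grip":-1,"tx":0,"ty":0,"tz":1,"spin":0},{"grip":-1,"tx":0,"ty":0,"tz":0.8,"spin":0},{"grip":-1,"tx":0,"ty":0,"tz":0.7,"spin":0}]'
python3 go.py .6357 -.0872 .117 0
python3 -m creep '[{"grip":-1,"tx":0,"ty":0,"tz":0.5,"spin":0},{"grip":-1,"tx":0,"ty":0,"tz":0.4,"spin":0},{"grip":-1,"tx":0,"ty":0,"tz":0,"spin":0},{"grip":-1,"tx":0,"ty":0,"tz":0,"spin":0}]'
python3 go.py .6357 -.0872 .117 0
```

```text
clock: 12.95
tool_pos: [0.6375, -0.0902, 0.1275]
eef_rot: [0.707, 0.707, 0.0, 0.0]
contact_force: [-0.7, 0.6, -0.6]
opening: 0.383
finger_force: 20.0
t 12.95 pos [ 0.6375 -0.0902  0.1275] close 0.0 tilt 0.04 | tx ty tz [ 0.3  -0.18  1.05] spin 0.0 | after spin tx ty [ 0.3  -0.18] q7 -0.13 F [-0.7  0.6 -0.6] open 0.383 ff 20.0
clock: 13.28
tool_pos: [0.6374, -0.0904, 0.119]
eef_rot: [0.707, 0.707, 0.0, 0.0]
contact_force: [-1.0, 0.3, -0.6]
opening: 0.39
finger_force: 20.0
t 13.2833 pos [ 0.6374 -0.0904  0.119 ] close -0.0 tilt 0.03 | tx ty tz [ 0.32 -0.17  0.19] spin -0.0 | after spin tx ty [ 0.32 -0.17] q7 -0.13 F [-1.   0.3 -0.6] open 0.39 ff 20.0
```

```bash
python3 -m creep '[{"grip":-1,"tx":0.1,"ty":-0.1,"tz":0.1,"spin":0},{"grip":0.36,"tx":0,"ty":0,"tz":0,"spin":0},{"grip":0.36,"tx":0,"ty":0,"tz":0,"spin":0},{"grip":0.36,"tx":0,"ty":0,"tz":0,"spin":0},{"grip":0.36,"tx":0,"ty":0,"tz":-1,"spin":0},{"grip":0.36,"tx":0,"ty":0,"tz":-2,"spin":0},{"grip":0.36,"tx":0,"ty":0,"tz":-3,"spin":0},{"grip":0.36,"tx":0,"ty":0,"tz":-3,"spin":0}]'
python3 -m creep '[{"grip":0.36,"tx":-1,"ty":-1.5,"tz":-1.5,"spin":0},{"grip":0.36,"tx":-1.8,"ty":-3,"tz":0,"spin":0},{"grip":0.36,"tx":-1.8,"ty":-3,"tz":0,"spin":0},{"grip":0.36,"tx":-1.8,"ty":-3,"tz":0,"spin":0},{"grip":0.36,"tx":-1.8,"ty":-3,"tz":0,"spin":0},{"grip":0.36,"tx":-1.8,"ty":-3,"tz":0,"spin":0},{"grip":0.36,"tx":-1.8,"ty":-3,"tz":0,"spin":0},{"grip":0.36,"tx":-0.6,"ty":-1.5,"tz":0,"spin":0}]'
python3 -m creep '[{"grip":0.36,"tx":0,"ty":0,"tz":0,"spin":0},{"grip":0.36,"tx":0,"ty":0,"tz":0,"spin":0},{"grip":0.36,"tx":0,"ty":0,"tz":0,"spin":0}]'
python3 cap.py .4255 -.214 .098 .114 .0175
python3 go.py .4255 -.214 .0875 0
```

```text
clock: 13.95
tool_pos: [0.6356, -0.0893, 0.2089]
eef_rot: [0.707, 0.707, -0.0, -0.001]
contact_force: [0.5, -0.4, 0.1]
opening: 0.681
finger_force: 0.0
clock: 14.62
tool_pos: [0.4217, -0.2164, 0.2234]
eef_rot: [0.709, 0.705, -0.002, -0.0]
contact_force: [-0.1, 0.1, 0.5]
opening: 0.68
finger_force: 0.0
clock: 14.87
tool_pos: [0.4279, -0.2129, 0.2234]
eef_rot: [0.707, 0.708, 0.001, 0.001]
contact_force: [-1.0, 0.0, -0.7]
opening: 0.677
finger_force: 0.0
top 1739 ((0.4260091483592987, -0.21531350910663605), 0.017424680292606354) [ 0.42610443 -0.21473458]
side 205 (array([ 0.42603772, -0.21589099]), np.float64(0.0002149401889696284))
t 14.9167 pos [ 0.428  -0.2126  0.2232] close 0.1 tilt 0.14 | tx ty tz [-0.14 -0.29 13.57] spin 0.1 | after spin tx ty [-0.14 -0.29] q7 0.13 F [0.2 0.  0.3] open 0.678 ff 0.0
```

```bash
python3 -m creep '[{"grip":0.36,"tx":-0.25,"ty":-0.2,"tz":2,"spin":0},{"grip":0.36,"tx":0,"ty":0,"tz":3,"spin":0},{"grip":0.36,"tx":0,"ty":0,"tz":3,"spin":0},{"grip":0.36,"tx":0,"ty":0,"tz":2.5,"spin":0},{"grip":0.36,"tx":0,"ty":0,"tz":1.7,"spin":0},{"grip":0.36,"tx":0,"ty":0,"tz":1.3,"spin":0},{"grip":0.36,"tx":0,"ty":0,"tz":0,"spin":0},{"grip":0.36,"tx":0,"ty":0,"tz":0,"spin":0}]'
python3 go.py .426 -.2153 .0875 0
python3 -m creep '[{"grip":-1,"tx":0,"ty":0,"tz":0,"spin":0},{"grip":-1,"tx":0,"ty":0,"tz":0,"spin":0},{"grip":-1,"tx":0,"ty":0,"tz":0,"spin":0},{"grip":-1,"tx":0,"ty":0,"tz":0,"spin":0},{"grip":-1,"tx":0,"ty":0,"tz":0,"spin":0},{"grip":-1,"tx":0,"ty":0,"tz":0,"spin":0}]' 20
python3 go.py .6515 .1077 .119 0
```

```text
clock: 15.58
tool_pos: [0.4251, -0.2149, 0.0873]
eef_rot: [0.706, 0.708, 0.0, -0.0]
contact_force: [-0.5, -0.3, -0.3]
opening: 0.68
finger_force: 0.0
t 15.5833 pos [ 0.4251 -0.2149  0.0873] close 0.1 tilt 0.04 | tx ty tz [-0.04  0.09 -0.02] spin 0.1 | after spin tx ty [-0.04  0.09] q7 0.04 F [-0.5 -0.3 -0.3] open 0.68 ff 0.0
clock: 16.08
tool_pos: [0.4247, -0.2161, 0.0883]
eef_rot: [0.707, 0.707, 0.0, 0.001]
contact_force: [-0.9, 0.3, 5.0]
opening: 0.387
finger_force: 20.0
t 16.0833 pos [ 0.4247 -0.2161  0.0883] close -0.0 tilt 0.1 | tx ty tz [32.38 22.68 -3.05] spin -0.0 | after spin tx ty [32.38 22.68] q7 0.04 F [-0.9  0.3  5. ] open 0.387 ff 20.0
```

```bash
python3 -m creep '[{"grip":-1,"tx":0,"ty":0,"tz":-1,"spin":0},{"grip":-1,"tx":0,"ty":0,"tz":-2.5,"spin":0},{"grip":-1,"tx":0,"ty":0,"tz":-3,"spin":0},{"grip":-1,"tx":0,"ty":0,"tz":-3,"spin":0},{"grip":-1,"tx":0,"ty":0,"tz":-3,"spin":0},{"grip":-1,"tx":0,"ty":0,"tz":-2,"spin":0},{"grip":-1,"tx":1.4,"ty":1,"tz":-0.5,"spin":0},{"grip":-1,"tx":2.8,"ty":2,"tz":0,"spin":0}]'
python3 -m creep '[{"grip":-1,"tx":2.8,"ty":2,"tz":0,"spin":0},{"grip":-1,"tx":2.8,"ty":2,"tz":0,"spin":0},{"grip":-1,"tx":2.8,"ty":2,"tz":0,"spin":0},{"grip":-1,"tx":2.8,"ty":2,"tz":0,"spin":0},{"grip":-1,"tx":2.8,"ty":2,"tz":0,"spin":0},{"grip":-1,"tx":2.8,"ty":2,"tz":0,"spin":0},{"grip":-1,"tx":2.8,"ty":2,"tz":0,"spin":0},{"grip":-1,"tx":2.8,"ty":2,"tz":0,"spin":0}]'
python3 -m creep '[{"grip":-1,"tx":2.8,"ty":2,"tz":0,"spin":0},{"grip":-1,"tx":2.2,"ty":1.6,"tz":0,"spin":0},{"grip":-1,"tx":0.8,"ty":0.2,"tz":0,"spin":0},{"grip":-1,"tx":0,"ty":0,"tz":0,"spin":0},{"grip":-1,"tx":0,"ty":0,"tz":0,"spin":0},{"grip":-1,"tx":0,"ty":0,"tz":0,"spin":0},{"grip":-1,"tx":0,"ty":0,"tz":0,"spin":0}]'
python3 go.py .6515 .1077 .119 0
cat > hang.py <<'E'
import sys; from h import *; from plant import optics
x,y,lo,hi,R=map(float,sys.argv[1:])
A=[]
for n in ["side","scene"]:
    p,d=optics.snapshot(n); P,m=cloud(p,d,optics.get_calibration(n)); X=P[m]
    if n=="side": cv2.imwrite(f"pics/hang{int(abs(y)*1e4)}.png",cv2.resize(p[60:320,100:440,::-1],None,fx=2.3,fy=2.3,interpolation=cv2.INTER_CUBIC))
    for a,b in [(lo,(lo+hi)/2),((lo+hi)/2,hi)]:
        k=(np.hypot(X[:,0]-x,X[:,1]-y)<R+.015)&(X[:,2]>a)&(X[:,2]<b)
        if k.sum()>8: c,e=circ(X[k][:,:2],R,np.array([x,y])); A.append(c); print(n,round(a,3),k.sum(),c.round(4),round(e*1e3,2))
print("mean",np.mean(A,0).round(4))
E
python3 hang.py .6515 .1077 .16 .22 .015
```

```text
clock: 16.75
tool_pos: [0.4526, -0.1779, 0.2395]
eef_rot: [0.71, 0.704, -0.001, 0.002]
contact_force: [0.7, -1.1, -0.7]
opening: 0.387
finger_force: 20.0
clock: 17.42
tool_pos: [0.6144, 0.0515, 0.2375]
eef_rot: [0.707, 0.707, -0.0, -0.0]
contact_force: [1.0, -0.1, 0.1]
opening: 0.387
finger_force: 20.0
clock: 18.0
tool_pos: [0.6516, 0.1056, 0.2378]
eef_rot: [0.708, 0.706, -0.001, 0.0]
contact_force: [0.2, -0.5, -0.6]
opening: 0.385
finger_force: 20.0
t 18.0 pos [0.6516 0.1056 0.2378] close -0.1 tilt 0.11 | tx ty tz [ 0.23 -0.   11.88] spin -0.1 | after spin tx ty [ 0.23 -0.  ] q7 -0.39 F [ 0.2 -0.5 -0.6] open 0.385 ff 20.0
side 0.16 204 [0.6521 0.1052] 0.7
side 0.19 224 [0.6511 0.1055] 0.82
scene 0.16 137 [0.6512 0.1111] 1.48
scene 0.19 135 [0.651  0.1109] 1.63
mean [0.6514 0.1082]
```

```bash
python3 -m creep '[{"grip":-1,"tx":0,"ty":0,"tz":1.5,"spin":0},{"grip":-1,"tx":0,"ty":0,"tz":2.5,"spin":0},{"grip":-1,"tx":0,"ty":0,"tz":2.5,"spin":0},{"grip":-1,"tx":0,"ty":0,"tz":1.5,"spin":0},{"grip":-1,"tx":0,"ty":0,"tz":1,"spin":0},{"grip":-1,"tx":0,"ty":0,"tz":1,"spin":0},{"grip":-1,"tx":0,"ty":0,"tz":0.6,"spin":0},{"grip":-1,"tx":0,"ty":0,"tz":0.5,"spin":0}]'
python3 go.py .6515 .1077 .119 0
python3 -m creep '[{"grip":-1,"tx":0,"ty":0,"tz":0.4,"spin":0},{"grip":-1,"tx":0,"ty":0,"tz":0.3,"spin":0},{"grip":-1,"tx":0,"ty":0,"tz":0,"spin":0},{"grip":-1,"tx":0,"ty":0,"tz":0,"spin":0}]'
python3 go.py .6515 .1077 .119 0
```

```text
clock: 18.77
tool_pos: [0.6525, 0.108, 0.1267]
eef_rot: [0.707, 0.707, 0.0, 0.0]
contact_force: [0.5, 0.8, -0.6]
opening: 0.389
finger_force: 20.0
t 18.7667 pos [0.6525 0.108  0.1267] close -0.0 tilt 0.05 | tx ty tz [-0.03 -0.1   0.77] spin -0.0 | after spin tx ty [-0.03 -0.1 ] q7 -0.42 F [ 0.5  0.8 -0.6] open 0.389 ff 20.0
clock: 19.1
tool_pos: [0.6524, 0.1083, 0.1201]
eef_rot: [0.707, 0.707, 0.0, 0.0]
contact_force: [-0.7, -0.1, -1.1]
opening: 0.386
finger_force: 20.0
t 19.1 pos [0.6524 0.1083 0.1201] close 0.0 tilt 0.04 | tx ty tz [-0.06 -0.09  0.11] spin 0.0 | after spin tx ty [-0.06 -0.09] q7 -0.43 F [-0.7 -0.1 -1.1] open 0.386 ff 20.0
```

```bash
python3 -m creep '[{"grip":-1,"tx":0,"ty":0,"tz":0.15,"spin":0},{"grip":0.36,"tx":0,"ty":0,"tz":0,"spin":0},{"grip":0.36,"tx":0,"ty":0,"tz":0,"spin":0},{"grip":0.36,"tx":0,"ty":0,"tz":0,"spin":0},{"grip":0.36,"tx":0,"ty":0,"tz":-1,"spin":0},{"grip":0.36,"tx":0,"ty":0,"tz":-2.5,"spin":0},{"grip":0.36,"tx":0,"ty":0,"tz":-3,"spin":0},{"grip":0.36,"tx":0,"ty":0,"tz":-3,"spin":0}]'
python3 -m creep '[{"grip":0.36,"tx":-1.4,"ty":-0.3,"tz":-2,"spin":0},{"grip":0.36,"tx":-3,"ty":-0.6,"tz":-0.5,"spin":0},{"grip":0.36,"tx":-3.5,"ty":-0.7,"tz":0,"spin":0},{"grip":0.36,"tx":-3.5,"ty":-0.7,"tz":0,"spin":0},{"grip":0.36,"tx":-3.5,"ty":-0.7,"tz":0,"spin":0},{"grip":0.36,"tx":-3.5,"ty":-0.7,"tz":0,"spin":0},{"grip":0.36,"tx":-3.5,"ty":-0.7,"tz":0,"spin":0},{"grip":0.36,"tx":-3.5,"ty":-0.7,"tz":0,"spin":0}]'
python3 -m creep '[{"grip":0.36,"tx":-3.5,"ty":-0.7,"tz":0,"spin":0},{"grip":0.36,"tx":-3.5,"ty":-0.7,"tz":0,"spin":0},{"grip":0.36,"tx":-3.5,"ty":-0.7,"tz":0,"spin":0},{"grip":0.36,"tx":-3.5,"ty":-0.7,"tz":0,"spin":0},{"grip":0.36,"tx":-3.5,"ty":-0.7,"tz":0,"spin":0},{"grip":0.36,"tx":-3,"ty":-0.6,"tz":0,"spin":0},{"grip":0.36,"tx":-1.5,"ty":-0.4,"tz":0,"spin":0},{"grip":0.36,"tx":0,"ty":0,"tz":0,"spin":0}]'
python3 -m creep '[{"grip":0.36,"tx":0,"ty":0,"tz":0,"spin":0},{"grip":0.36,"tx":0,"ty":0,"tz":0,"spin":0},{"grip":0.36,"tx":0,"ty":0,"tz":0,"spin":0}]'
python3 cap.py .5585 -.366 .101 .118 .0155
python3 go.py .5585 -.366 .091 0
```

```text
clock: 19.77
tool_pos: [0.6518, 0.1081, 0.2147]
eef_rot: [0.707, 0.707, -0.0, -0.0]
contact_force: [0.4, 0.6, -0.2]
opening: 0.68
finger_force: 0.0
clock: 20.43
tool_pos: [0.6008, -0.1475, 0.2394]
eef_rot: [0.707, 0.707, 0.0, 0.001]
contact_force: [0.0, -0.5, 0.2]
opening: 0.682
finger_force: 0.0
clock: 21.1
tool_pos: [0.5538, -0.3711, 0.2386]
eef_rot: [0.71, 0.705, -0.001, 0.001]
contact_force: [0.3, -0.3, -0.2]
opening: 0.681
finger_force: 0.0
clock: 21.35
tool_pos: [0.5575, -0.3626, 0.2386]
eef_rot: [0.706, 0.709, 0.001, -0.0]
contact_force: [0.8, -0.4, 0.6]
opening: 0.678
finger_force: 0.0
top 1200 ((0.5588407516479492, -0.36727771162986755), 0.014775567688047886) [ 0.55880755 -0.36692488]
side 188 (array([ 0.55888665, -0.36849631]), np.float64(0.00020161786884617883))
t 21.4 pos [ 0.5574 -0.363   0.2385] close 0.2 tilt 0.09 | tx ty tz [-0.32  0.1  14.75] spin 0.2 | after spin tx ty [-0.32  0.1 ] q7 0.33 F [0.4 0.1 0.4] open 0.68 ff 0.0
```

```bash
python3 -m creep '[{"grip":0.36,"tx":-0.35,"ty":0.15,"tz":2,"spin":0},{"grip":0.36,"tx":0,"ty":0,"tz":3,"spin":0},{"grip":0.36,"tx":0,"ty":0,"tz":3,"spin":0},{"grip":0.36,"tx":0,"ty":0,"tz":3,"spin":0},{"grip":0.36,"tx":0,"ty":0,"tz":2,"spin":0},{"grip":0.36,"tx":0,"ty":0,"tz":1.3,"spin":0},{"grip":0.36,"tx":0,"ty":0,"tz":0,"spin":0},{"grip":0.36,"tx":0,"ty":0,"tz":0,"spin":0}]'
python3 go.py .5588 -.3674 .095 0
python3 -m creep '[{"grip":-1,"tx":0,"ty":0,"tz":0,"spin":0},{"grip":-1,"tx":0,"ty":0,"tz":0,"spin":0},{"grip":-1,"tx":0,"ty":0,"tz":0,"spin":0},{"grip":-1,"tx":0,"ty":0,"tz":0,"spin":0},{"grip":-1,"tx":0,"ty":0,"tz":0,"spin":0},{"grip":-1,"tx":0,"ty":0,"tz":0,"spin":0},{"grip":-1,"tx":0,"ty":0,"tz":0,"spin":0}]' 35
python3 go.py .6277 -.1855 .124 0
```

```text
clock: 22.07
tool_pos: [0.5583, -0.3685, 0.0954]
eef_rot: [0.707, 0.708, 0.0, -0.0]
contact_force: [0.3, -0.4, -0.1]
opening: 0.679
finger_force: 0.0
t 22.0667 pos [ 0.5583 -0.3685  0.0954] close 0.1 tilt 0.03 | tx ty tz [0.11 0.05 0.05] spin 0.1 | after spin tx ty [0.11 0.05] q7 0.28 F [ 0.3 -0.4 -0.1] open 0.679 ff 0.0
clock: 22.65
tool_pos: [0.5586, -0.3697, 0.0966]
eef_rot: [0.707, 0.707, 0.0, 0.001]
contact_force: [-0.9, 0.3, 6.2]
opening: 0.61
finger_force: 35.0
t 22.65 pos [ 0.5586 -0.3697  0.0966] close -0.0 tilt 0.14 | tx ty tz [18.42  6.92 -2.75] spin -0.0 | after spin tx ty [18.42  6.92] q7 0.28 F [-0.9  0.3  6.2] open 0.61 ff 35.0
```

```bash
python3 - <<'E'
from plant import optics; import cv2
p,_=optics.snapshot("side"); cv2.imwrite("pics/amb.png",cv2.resize(p[60:200,240:440,::-1],None,fx=4,fy=4,interpolation=cv2.INTER_CUBIC))
E
```

```text
(no output)
```

View pics/amb.png

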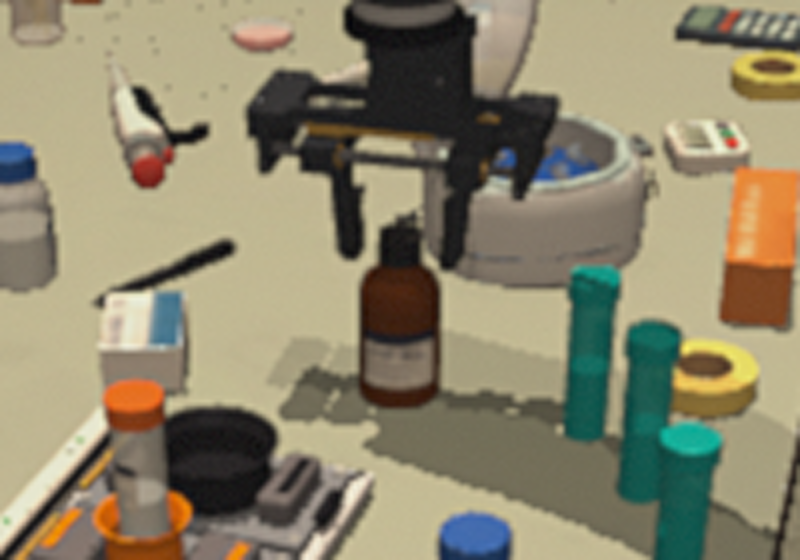

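The fingers at (350,210) and (455,215) stand wide of the cap at (400,240), seemingly caught at the shoulder, whose edges are at (361,270) and (439,270). I'll open and take hold again a little higher.

```bash
python3 go.py .5588 -.3674 .104 0
python3 -m creep '[{"grip":0.36,"tx":0,"ty":0,"tz":0,"spin":0},{"grip":0.36,"tx":0,"ty":0,"tz":0,"spin":0},{"grip":0.36,"tx":0.1,"ty":0,"tz":-0.8,"spin":0},{"grip":0.36,"tx":0,"ty":0,"tz":0,"spin":0},{"grip":0.36,"tx":0,"ty":0,"tz":0,"spin":0}]'
python3 go.py .5588 -.3674 .104 0
python3 -m creep '[{"grip":-1,"tx":0,"ty":0,"tz":0,"spin":0},{"grip":-1,"tx":0,"ty":0,"tz":0,"spin":0},{"grip":-1,"tx":0,"ty":0,"tz":0,"spin":0},{"grip":-1,"tx":0,"ty":0,"tz":0,"spin":0},{"grip":-1,"tx":0,"ty":0,"tz":0,"spin":0},{"grip":-1,"tx":0,"ty":0,"tz":0,"spin":0},{"grip":-1,"tx":0,"ty":0,"tz":0,"spin":0}]' 20
python3 go.py .6277 -.1855 .124 0
```

```text
t 22.7 pos [ 0.5586 -0.3697  0.0966] close -0.0 tilt 0.14 | tx ty tz [ 0.23  0.02 -0.74] spin -0.0 | after spin tx ty [0.23 0.02] q7 0.28 F [-0.2  0.6  6.9] open 0.619 ff 35.0
clock: 23.12
tool_pos: [0.5579, -0.3684, 0.1038]
eef_rot: [0.707, 0.707, 0.0, 0.0]
contact_force: [-0.9, 1.3, -0.2]
opening: 0.683
finger_force: 0.0
t 23.1167 pos [ 0.5579 -0.3684  0.1038] close 0.0 tilt 0.05 | tx ty tz [ 0.1   0.09 -0.02] spin 0.0 | after spin tx ty [0.1  0.09] q7 0.28 F [-0.9  1.3 -0.2] open 0.683 ff 0.0
clock: 23.7
tool_pos: [0.5578, -0.3683, 0.1031]
eef_rot: [0.707, 0.707, 0.0, 0.0]
contact_force: [0.3, 0.3, -1.7]
opening: 0.344
finger_force: 20.0
t 23.7 pos [ 0.5578 -0.3683  0.1031] close 0.0 tilt 0.02 | tx ty tz [18.27  7.   -2.08] spin 0.0 | after spin tx ty [18.28  6.99] q7 0.28 F [ 0.3  0.3 -1.7] open 0.344 ff 20.0
```

Opening 0.344 is 30 mm, so the fingers are now on the cap. Lift and carry.

```bash
python3 -m creep '[{"grip":-1,"tx":0,"ty":0,"tz":0,"spin":0},{"grip":-1,"tx":0,"ty":0,"tz":-0.7,"spin":0},{"grip":-1,"tx":0,"ty":0,"tz":-1.5,"spin":0},{"grip":-1,"tx":0,"ty":0,"tz":-2,"spin":0},{"grip":-1,"tx":0,"ty":0,"tz":-2.5,"spin":0},{"grip":-1,"tx":0,"ty":0,"tz":-2.5,"spin":0},{"grip":-1,"tx":0,"ty":0,"tz":-2.5,"spin":0},{"grip":-1,"tx":0,"ty":0,"tz":-1.5,"spin":0}]' 35
python3 -m creep '[{"grip":-1,"tx":1,"ty":0.4,"tz":-0.5,"spin":0},{"grip":-1,"tx":2.1,"ty":0.8,"tz":0,"spin":0},{"grip":-1,"tx":2.1,"ty":0.8,"tz":0,"spin":0},{"grip":-1,"tx":2.1,"ty":0.8,"tz":0,"spin":0},{"grip":-1,"tx":2.1,"ty":0.8,"tz":0,"spin":0},{"grip":-1,"tx":2.1,"ty":0.8,"tz":0,"spin":0},{"grip":-1,"tx":2.1,"ty":0.8,"tz":0,"spin":0},{"grip":-1,"tx":2.1,"ty":0.8,"tz":0,"spin":0}]'
python3 -m creep '[{"grip":-1,"tx":1.6,"ty":0.6,"tz":0,"spin":0},{"grip":-1,"tx":1,"ty":0.4,"tz":0,"spin":0},{"grip":-1,"tx":0,"ty":0,"tz":0,"spin":0},{"grip":-1,"tx":0,"ty":0,"tz":0,"spin":0},{"grip":-1,"tx":0,"ty":0,"tz":0,"spin":0},{"grip":-1,"tx":0,"ty":0,"tz":0,"spin":0},{"grip":-1,"tx":0,"ty":0,"tz":0,"spin":0}]'
python3 go.py .6277 -.1855 .133 0
python3 hang.py .6277 -.1855 .15 .2 .028
```

```text
clock: 24.37
tool_pos: [0.5583, -0.3687, 0.2385]
eef_rot: [0.707, 0.707, 0.0, 0.002]
contact_force: [-0.1, 0.6, -1.8]
opening: 0.338
finger_force: 35.0
clock: 25.03
tool_pos: [0.6172, -0.209, 0.2393]
eef_rot: [0.707, 0.707, -0.0, -0.001]
contact_force: [0.2, -0.7, -1.9]
opening: 0.334
finger_force: 35.0
clock: 25.62
tool_pos: [0.627, -0.1871, 0.2402]
eef_rot: [0.708, 0.706, -0.0, 0.0]
contact_force: [0.3, -0.1, -1.2]
opening: 0.339
finger_force: 35.0
t 25.6167 pos [ 0.627  -0.1871  0.2402] close -0.1 tilt 0.06 | tx ty tz [ 0.17  0.07 10.72] spin -0.1 | after spin tx ty [0.17 0.07] q7 0.04 F [ 0.3 -0.1 -1.2] open 0.339 ff 35.0
side 0.15 242 [ 0.6264 -0.1873] 0.96
side 0.175 250 [ 0.6261 -0.1868] 1.12
scene 0.15 263 [ 0.6263 -0.1823] 1.17
scene 0.175 282 [ 0.6256 -0.1825] 1.06
mean [ 0.6261 -0.1847]
```

View pics/hang1855.png

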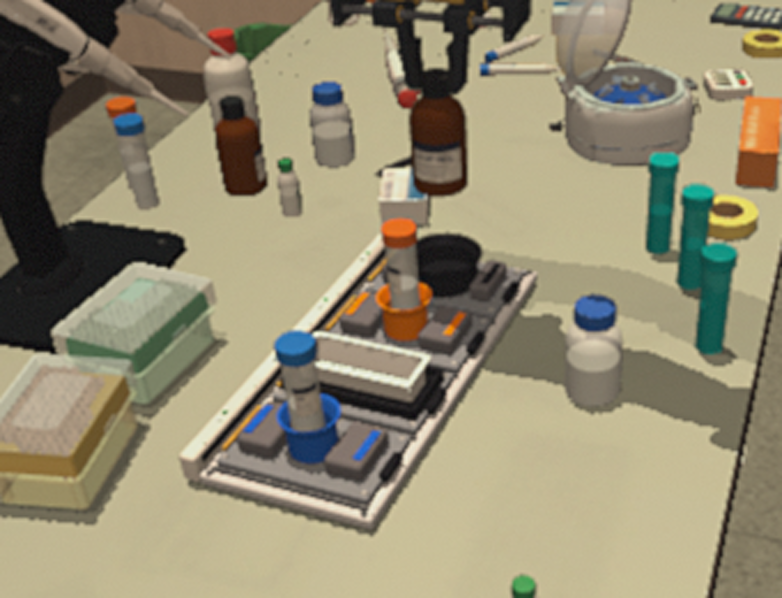

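The bottle hangs upright over the wide cup, at (438,140) in the picture. Lowering.

```bash
python3 -m creep '[{"grip":-1,"tx":0,"ty":0.1,"tz":1.5,"spin":0},{"grip":-1,"tx":0,"ty":0,"tz":2,"spin":0},{"grip":-1,"tx":0,"ty":0,"tz":2,"spin":0},{"grip":-1,"tx":0,"ty":0,"tz":1.5,"spin":0},{"grip":-1,"tx":0,"ty":0,"tz":1,"spin":0},{"grip":-1,"tx":0,"ty":0,"tz":1,"spin":0},{"grip":-1,"tx":0,"ty":0,"tz":0.6,"spin":0},{"grip":-1,"tx":0,"ty":0,"tz":0.4,"spin":0}]'
python3 -m creep '[{"grip":-1,"tx":0,"ty":0,"tz":0.3,"spin":0},{"grip":-1,"tx":0,"ty":0,"tz":0.3,"spin":0},{"grip":-1,"tx":0,"ty":0,"tz":0,"spin":0},{"grip":-1,"tx":0,"ty":0,"tz":0,"spin":0}]'
python3 go.py .6277 -.1855 .132 0
```

```text
clock: 26.38
tool_pos: [0.6287, -0.1855, 0.1398]
eef_rot: [0.707, 0.707, 0.0, 0.0]
contact_force: [0.3, 0.6, 0.1]
opening: 0.334
finger_force: 35.0
clock: 26.72
tool_pos: [0.6289, -0.1854, 0.1346]
eef_rot: [0.707, 0.707, 0.0, 0.0]
contact_force: [-0.5, -0.4, -1.4]
opening: 0.338
finger_force: 35.0
t 26.7167 pos [ 0.6289 -0.1854  0.1346] close -0.0 tilt 0.04 | tx ty tz [-0.01 -0.12  0.26] spin -0.0 | after spin tx ty [-0.01 -0.12] q7 0.0 F [-0.5 -0.4 -1.4] open 0.338 ff 35.0
```

Still hanging. 2 mm lower, then release and retreat.

```bash
python3 -m creep '[{"grip":-1,"tx":0,"ty":0,"tz":0.2,"spin":0},{"grip":-1,"tx":0,"ty":0,"tz":0,"spin":0},{"grip":-1,"tx":0,"ty":0,"tz":0,"spin":0}]'
python3 -m creep '[{"grip":0.3,"tx":0,"ty":0,"tz":0,"spin":0},{"grip":0.3,"tx":0,"ty":0,"tz":0,"spin":0},{"grip":0.3,"tx":0,"ty":0,"tz":0,"spin":0},{"grip":0.3,"tx":0,"ty":0,"tz":0,"spin":0},{"grip":0.3,"tx":0,"ty":0,"tz":-1,"spin":0},{"grip":0.3,"tx":0,"ty":0,"tz":-2,"spin":0},{"grip":0.3,"tx":0,"ty":0,"tz":-3,"spin":0},{"grip":0.3,"tx":0,"ty":0,"tz":-3,"spin":0}]'
python3 -m creep '[{"grip":0.3,"tx":-1.5,"ty":0,"tz":-3,"spin":0},{"grip":0.3,"tx":-3,"ty":0,"tz":-1,"spin":0},{"grip":0.3,"tx":-3,"ty":0,"tz":0,"spin":0},{"grip":0.3,"tx":-3,"ty":0,"tz":0,"spin":0},{"grip":0.3,"tx":-3,"ty":0,"tz":0,"spin":0},{"grip":0.3,"tx":-1.5,"ty":0,"tz":0,"spin":0},{"grip":0.3,"tx":0,"ty":0,"tz":0,"spin":0},{"grip":0.3,"tx":0,"ty":0,"tz":0,"spin":0}]'
python3 - <<'E'
from h import *; from plant import optics
for n in ["side","scene"]:
    p,d=optics.snapshot(n); P,m=cloud(p,d,optics.get_calibration(n)); X=P[m]
    if n=="side": cv2.imwrite("pics/end.png",cv2.resize(p[90:320,130:440,::-1],None,fx=2.55,fy=2.55,interpolation=cv2.INTER_CUBIC))
    for nm,x,y,zs in [("tb",.6515,.1077,[(.07,.1,.015),(.128,.142,.0175)]),("to",.6357,-.0872,[(.07,.1,.015),(.128,.142,.0175)]),("amb",.6277,-.1855,[(.06,.1,.028),(.132,.144,.0155)])]:
        near=(np.hypot(X[:,0]-x,X[:,1]-y)<.04); print(n,nm,"top",np.percentile(X[near&(X[:,2]>.05)&(X[:,2]<.2)][:,2],99).round(4),end=" ")
        for lo,hi,R in zs:
            k=near&(X[:,2]>lo)&(X[:,2]<hi); print(k.sum(),circ(X[k][:,:2],R,np.array([x,y]))[0].round(4) if k.sum()>8 else "",end=" ")
        print()
    k=(abs(X[:,0]-.644)<.075)&(abs(X[:,1]-.01)<.035)&(X[:,2]>.048)&(X[:,2]<.07)
    print("trough z",np.percentile(X[k][:,2],[5,50,95]).round(4),cv2.minAreaRect(X[k][:,:2].astype(np.float32)*1000))
E
python3 go.py .6277 -.1855 .132 0
```

```text
clock: 26.97
tool_pos: [0.6287, -0.1854, 0.1324]
eef_rot: [0.707, 0.707, 0.0, 0.0]
contact_force: [-0.8, -0.4, -2.2]
opening: 0.335
finger_force: 35.0
clock: 27.63
tool_pos: [0.6281, -0.1852, 0.2234]
eef_rot: [0.707, 0.707, -0.0, -0.001]
contact_force: [-0.5, -0.3, -0.4]
opening: 0.65
finger_force: 0.0
clock: 28.3
tool_pos: [0.6284, -0.3357, 0.2626]
eef_rot: [0.708, 0.707, 0.0, -0.0]
contact_force: [0.3, 1.2, -1.1]
opening: 0.65
finger_force: 0.0
side tb top 0.1453 176 [0.653  0.1081] 98 [0.6537 0.1077] 
side to top 0.1458 148 [ 0.6355 -0.09  ] 84 [ 0.6356 -0.0902] 
side amb top 0.1492 330 [ 0.6283 -0.1855] 65 [ 0.6286 -0.1867] 
trough z [0.0484 0.0554 0.0579] ((641.928466796875, 8.250452041625977), (55.456748962402344, 122.21954345703125), 86.04295349121094)
scene tb top 0.1451 122 [0.6522 0.113 ] 84 [0.6525 0.1129] 
scene to top 0.1448 143 [ 0.6349 -0.0848] 106 [ 0.6339 -0.0841] 
scene amb top 0.1482 403 [ 0.6278 -0.181 ] 66 [ 0.6288 -0.1802] 
trough z [0.0487 0.0536 0.0569] ((641.55029296875, 12.24127197265625), (58.43491744995117, 123.59580993652344), 84.92459106445312)
t 28.4 pos [ 0.6293 -0.3329  0.2627] close 0.1 tilt 0.12 | tx ty tz [14.71 -0.13 13.09] spin 0.1 | after spin tx ty [14.71 -0.17] q7 0.27 F [ 1.1  1.  -0.8] open 0.649 ff 0.0
```

View pics/end.png

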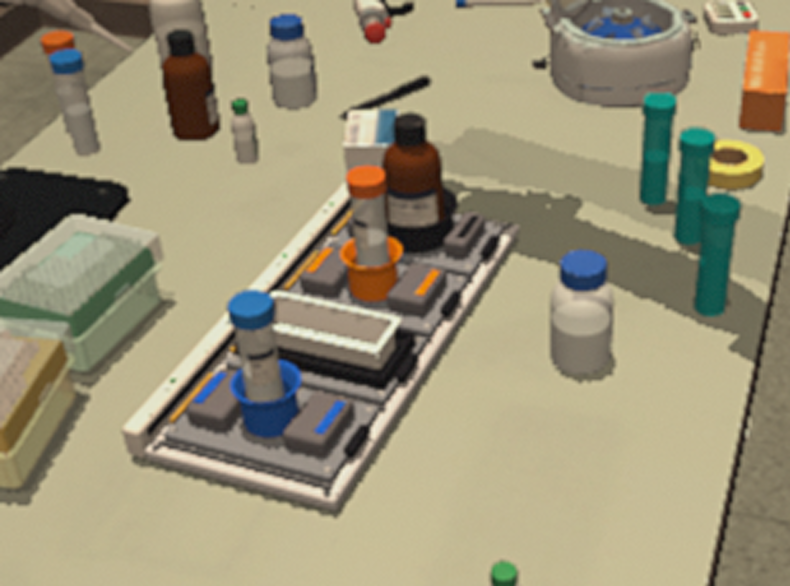

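All four pieces are seated. Measured tops are 0.145 m for the tubes, 0.149 m for the bottle and 0.055 m for the trough, against 0.143, 0.147 and 0.055 expected. They stand upright and centred, and the other bottles have not moved.

```bash
python3 -c "
from plant import workorder; print(workorder.finish_job())"
```

```text
the job is handed in; nothing more can be done
None
```

I handed the job in after about 28 s of robot time: both tubes, the amber bottle and the trough are seated in their own places. The last camera check showed them upright and fully down, and the blue-capped and green-capped bottles were not touched.

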